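# Show the underside of a medicine bottle to the video-call camera

## Robot

A 6-joint arm with a two-finger parallel gripper is mounted at the origin on the work surface. World frame = base frame: x ahead of the robot, y to its left, z up, the work surface at z = 0. Lengths are in m, angles in rad, forces in N, time in s.
With the tool pointing down it reaches from about 0.4 to 0.825 m from the base axis. Payload 7 kg.
Tool frame: the origin (TCP) lies on the centre line of the jaws, within the pads' length; the fingertips stand 11 mm ahead of it and the grasp point (between the pads) lies 8 mm behind it; z points along the fingers, y is the direction in which the jaws open and shut (so a half turn about z gives the same grasp; the last joint's range is limited). The gripper opens to 88 mm and grips with 3 to 60 N. Pads are 19 mm wide; open, the fingers measure 130 mm over their backs; the gripper's body (78 mm by 193 mm) begins 47 mm behind the grasp point.
Start: joints at [-0.954, 0.359, 0.012, 0, -1.224, -0.288], TCP at [0.218, -0.639, 0.238] pointing down, gripper open.
Joint ranges: [-3.07, 3.07], [-1.43, 2.12], [-1.02, 1.25], [-3.03, 1.67], [-3.05, -0], [-3.03, 3.03]. Speed limits (rad/s): [2.39, 2.39, 3.01, 3.14, 3.14, 3.14].

## Interface

Orientations are given as [roll, pitch, yaw] about the fixed x, y, z axes, in that order (R = Rz(yaw) Ry(pitch) Rx(roll)).
In Python, from station import * gives the robot as it stands.
- The arm moves only by the tool play_rows, never from a script. Its argument "targets" is a list of rows, each a list of 7 numbers: the turn, a rotation vector about the world's x, y, z in rad, then the shift along the world's x, y, z in m, then the opening, from 0 (shut) to 1 (fully open). A call has 1 to 12 rows; each row shifts and turns the pose as measured when the row begins; what a row does not reach is not made up. A row lasts 1/8 s, in which the tool goes at most 62.5 mm and 10.7 degrees, less where a joint would pass 70% of its speed; a pose out of reach is approached as far as the arm can. A call is refused whole if a number of a shift passes 0.0625 or a number of a turn 0.188, either way. A call with a gripper value outside its range is refused whole. The fingers move at their own pace and stop on an object; "grip_force" is the grip in N (left out, the last holds). Time passes only in rows, so rows that do not move let the fingers close. It gives the time, the measured TCP pose, the force and the opening at its end, in the units of the state.
- get_state(): the state, without advancing time (a new reading comes with each control period).
- grab_frame(name): name is "scene" or "top" or "wrist"; returns (picture, depth): 420x560x3 uint8, blue, green, red; 420x560 float32, m along the optical axis (not along the pixel's ray), 0 where there is no reading.
- camera_params(name): a dict with "camera_matrix" (3x3 intrinsics, pixels), "dist" ([k1, k2, p1, p2, k3] as OpenCV has them; the pictures are not rectified), "extrinsics" (4x4, takes a point from world to camera coordinates); the wrist camera has in their place "hand_eye" (4x4, takes a point from camera to tool coordinates, whose origin is the TCP and whose axes are the flange's). Camera axes: x right, y up, looking along -z (the intrinsics and any distortion apply to the point x, -y, -z); pixel columns grow to the right and rows downward; lengths in m; the calibration is good to about 2 mm. A picture is of the moment at which its call begins: read the wrist's pose just before it. camera_params takes no time and is no camera call.
- job_done(): hands the job in, once; it reports no verdict.
The state is a dict: "t": time; "q": joint angles; "qd": joint speeds; "joint_efforts": joint torques, N m; "eef_pos": TCP position; "ee_rot": TCP orientation; "force": force on the tool from outside, world axes, zero at the start; "moment": the same for the moment, N m; "width": finger opening in m.
Only numpy, scipy, OpenCV 4.12 (cv2) and the standard library are available. Lean on these libraries where they do the work, as an engineer would, in place of code of your own. Each camera call takes 0.05 s, during which the arm holds its last target.

## Task

The pharmacist on the video call wants to read the code under the white-capped amber medicine bottle: slide it out of the open front of its lane in the brass-topped rack, pick it up, and hold it in the air with its underside squarely facing the camera's lens, centred in front of it and about 100 mm from it. Finish while still holding it there, steady; do not touch the camera, and leave the blue-capped bottle, the square glass bottle, the tumbler and the pill organiser where they are.

Things in the scene. Friction and masses are not known exactly. Their poses are not given: they have to be found in the camera images.
- pill_center (a point): The bottle to show: amber, paper label, WHITE cap; 110 mm tall, 60 g or so. Straight round body 46 mm diameter up to 55 mm, sloping shoulder to 66 mm, neck 26 mm diameter from 66 to 80 mm, cap 38 mm diameter from 80 to 110 mm above its underside. This point is on its axis, half-way up (55 mm above the underside); z runs from the underside to the cap. It stands in one of the two lanes of the rack, either one.
- pill_base (a point): Centre of the underside of the white-capped bottle, the face to be shown; same axes as pill_center.
- rack: Fixed medicine rack, 200 mm wide (y), x from -70 mm (open front) to +80 mm (back); origin on the table between the lanes. Bottles stand on its dark wood base board, top 10 mm above the table, 0 to 12 mm behind the origin (x), in lanes at y = -50 and +50 mm. Thin brass posts at the corners and mid-back. To be free, a bottle's axis must come forward past x = -93 mm.
- rack_front (a point): Middle of the front edge of the rack's brass top plate, on its upper face (x = -70 mm, 86.5 mm above the table); rack axes. Plate 5 mm thick. Slots 34 mm wide along x at y = -50 and +50 mm, open at this edge, closed 105 mm behind it. Necks stand in the slots, caps 3.5 mm above the plate; bodies are wider than the slot: a bottle lifts only some 5 mm until slid out.
- camera: Fixed stand of the video-call camera: black round foot of 90 mm diameter with a short steel stem; origin under the foot. Height overall about 115 mm.
- camera_head: White camera head 72 x 42 x 34 mm on that stand, with a round black lens on its face. Origin at the centre of the lens's front, 100 mm above the table; z is the looking direction, out of the lens: it looks up at 55 degrees above the level and back over the table, roughly towards the robot; y is level, along the head's long side.
- blue_center (a point): Bystander: the same sort of amber bottle with a BLUE cap, in the other lane of the rack; point on its axis half-way up (55 mm).
- carafe_center (a point): Bystander: square glass bottle with a green band and wooden stopper, 70 x 70 mm, 200 mm tall; point on its axis half-way up.
- tumbler_center (a point): Bystander: blue ceramic tumbler, 72 mm diameter, 85 mm tall; point on its axis half-way up.
- organiser_center (a point): Bystander: weekly pill organiser, flat white box with seven blue and green lids, 45 x 175 x 25 mm; point at its middle, 11 mm above its underside.
- pill: The white-capped bottle itself; origin at the centre of its underside.

How it is judged:
On the way:
1. the white-capped bottle has been slid out of the front of its lane, clear of the rack (x of pill_center in the frame of rack below -0.093 m and contact force between pill and the fingers above 0.5 N), for 0.1 s.
At the end, for the whole second after the job is handed in: The fingers hold the bottle at rest, free of rack and camera; its underside's centre is 75-125 mm before the lens, within 20 mm of the lens axis in head x and y, cap away from the lens, axis within 0.25 rad of the looking direction; bystanders moved under 30 mm (z of pill_base in the frame of camera_head between 0.075 and 0.125 m and x of pill_base in the frame of camera_head between -0.02 and 0.02 m and y of pill_base in the frame of camera_head between -0.02 and 0.02 m and angle between the z axis of pill_center and the z axis of camera_head, either way round below 0.25 rad and z of pill_center in the frame of camera_head above 0.12 m and height (world z) of pill_base above 0.13 m and contact force between pill and the fingers above 1 N and contact force between pill and rack below 0.1 N and contact force between pill and camera below 0.1 N and linear speed of pill below 0.03 m/s and distance of each of blue_center, carafe_center, tumbler_center, organiser_center from where it was at the start of the episode below 0.03 m); the arm keeps its last pose, push and grip.
It fails at once if the blue-capped bottle is moved by more than 30 mm (distance of blue_center from where it was at the start of the episode above 0.03 m).
It fails at once if the square glass bottle is moved by more than 30 mm (distance of carafe_center from where it was at the start of the episode above 0.03 m).
It fails at once if the tumbler is moved by more than 30 mm (distance of tumbler_center from where it was at the start of the episode above 0.03 m).
It fails at once if the pill organiser is moved by more than 30 mm (distance of organiser_center from where it was at the start of the episode above 0.03 m).
It fails at once if the camera is touched with more than 2 N (contact force between camera and anything else above 2 N).
It also fails if it takes over 43 s, if anything falls off the work surface, if the arm or the gripper's body presses on something with over 40 N, if the wrist force passes 120 N, or if a joint passes its speed limit or range.

## Working session

There is one attempt and no reset: what is moved stays moved. The work goes in short steps, Python scripts to look and compute and a tool call to move; the robot and the scene stay as the last step left them, time stands still between calls to the robot, and variables do not carry over. Pictures are saved under pics/ and viewed, and the job is handed in when it is done.

Besides the shell and the picture viewer there is one more tool, called after "Emit:" by a JSON object that holds its "method" and its "body", one argument or row to a line. play_rows: Moves the arm, as the interface text tells. Its arguments: {"type":"object","properties":{"targets":{"type":"array","items":{"type":"array","items":{"type":"number"}}},"grip_force":{"type":"number"}},"required":["targets"]}

```bash
mkdir -p pics; ls; python3 - <<'E'
from station import *
import cv2,numpy as np
s=get_state(); print(s)
for n in ("scene","top","wrist"):
    p=camera_params(n); print(n,{k:np.round(np.array(v),4).tolist() for k,v in p.items()})
    im,d=grab_frame(n); cv2.imwrite(f"pics/{n}0.png",im); np.save(f"pics/{n}0.npy",d)
E
```

```text
pics
{'t': 0.0, 'q': array([-9.53914018e-01,  3.59385924e-01,  1.10712168e-02, -3.51807640e-04,
       -1.22411286e+00, -2.88097084e-01]), 'qd': array([-0.00158121,  0.00109266,  0.00096749,  0.00086741,  0.00043325,
       -0.00121556]), 'joint_efforts': array([ 9.13797812e-04, -5.82720208e+01,  2.93062913e+01,  6.99699104e+00,
        6.91094989e-03, -1.58930366e-04]), 'eef_pos': array([ 0.21777538, -0.63840641,  0.23662838]), 'ee_rot': array([ 3.13993467e+00, -1.46433767e-04, -2.81292711e+00]), 'force': array([-0.00975352, -0.09322867,  0.17328064]), 'moment': array([ 0.05286682,  0.02783901, -0.00756231]), 'width': 0.08751748537994261}
scene {'camera_matrix': [[396.9104, 0.0, 279.9331], [0.0, 396.9104, 207.7448], [0.0, 0.0, 1.0]], 'dist': [-0.0011, 0.0, 0.0, 0.0, 0.0], 'extrinsics': [[-0.6687, 0.7435, -0.0055, 0.3864], [-0.6497, -0.5806, 0.4907, 0.3166], [0.3616, 0.3317, 0.8713, -1.3578], [0.0, 0.0, 0.0, 1.0]]}
top {'camera_matrix': [[478.9898, 0.0, 280.2516], [0.0, 478.9898, 208.6405], [0.0, 0.0, 1.0]], 'dist': [-0.1274, 0.0, 0.0, 0.0, 0.0], 'extrinsics': [[-0.0284, -0.9996, 0.0077, -0.0054], [0.9973, -0.0278, 0.0686, -0.5438], [-0.0684, 0.0097, 0.9976, -1.4108], [0.0, 0.0, 0.0, 1.0]]}
wrist {'camera_matrix': [[329.0781, 0.0, 285.9103], [0.0, 329.0781, 207.4017], [0.0, 0.0, 1.0]], 'dist': [-0.0385, 0.0, 0.0, 0.0, 0.0], 'hand_eye': [[0.0, 0.9629, 0.2698, 0.0735], [1.0, -0.0002, 0.0006, 0.0002], [0.0006, 0.2698, -0.9629, -0.1473], [0.0, 0.0, 0.0, 1.0]]}
```

View pics/scene0.png

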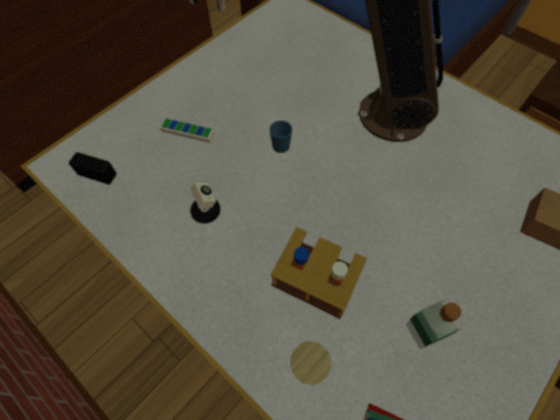

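View pics/top0.png

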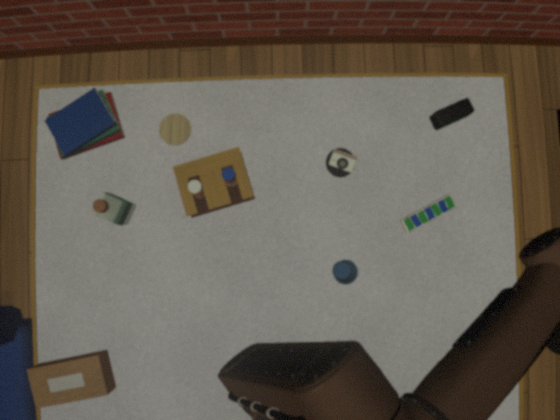

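View pics/wrist0.png

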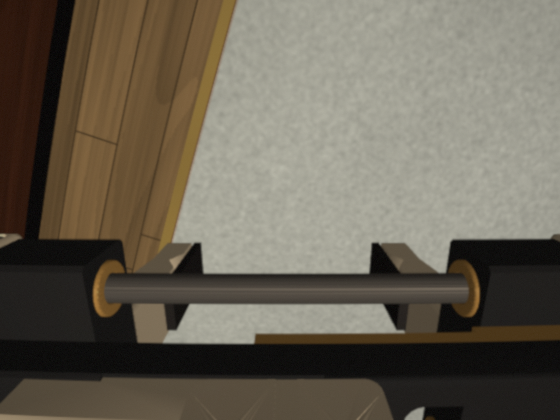

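The white cap is in the rack's left lane (+y side), at top px (195,187). The blue cap is at (229,175) and the video-call camera at (341,162). Next I'll measure them.

```bash
cat > h.py <<'E'
import numpy as np,cv2
from station import *
def cloud(name,d,T=None):
    p=camera_params(name);K=np.array(p["camera_matrix"]);dist=np.array(p["dist"])
    v,u=np.mgrid[0:d.shape[0],0:d.shape[1]]
    pts=np.stack([u,v],-1).reshape(-1,1,2).astype(np.float64)
    n=cv2.undistortPoints(pts,K,dist).reshape(d.shape+(2,))
    c=np.stack([n[...,0]*d,-n[...,1]*d,-d],-1)
    if T is None: T=np.linalg.inv(np.array(p["extrinsics"]))
    w=c@T[:3,:3].T+T[:3,3]; w[d<=0]=np.nan
    return w
E
python3 - <<'E'
from h import *
for n in("top","scene"):
    d=np.load(f"pics/{n}0.npy"); im=cv2.imread(f"pics/{n}0.png"); w=cloud(n,d); np.save(f"pics/{n}w.npy",w)
    x,y,z=w[...,0],w[...,1],w[...,2]
    tab=(abs(z)<.02); print(n,"table z",np.median(z[tab]),np.std(z[tab]))
    m=(z>.075)&(z<.098)&(x>.35)&(x<.9)&(y>-.0)&(y<.45)
    cn,l,st,_=cv2.connectedComponentsWithStats(m.astype(np.uint8)); i=1+np.argmax(st[1:,4]); k=l==i
    P=w[k]; r=cv2.minAreaRect(P[:,:2].astype(np.float32)); print(st[i],r,np.median(P[:,2]))
    for nm,(a,b,c,e) in dict(white=(.05,.45,.0,0),).items(): pass
    hsv=cv2.cvtColor(im,cv2.COLOR_BGR2HSV)
    near=(x>.35)&(x<.9)&(y>-.0)&(y<.45)&(z>.098)&(z<.13)
    for nm,mm in dict(white=near&(hsv[...,1]<80)&(hsv[...,2]>90),blue=near&(hsv[...,0]>100)&(hsv[...,0]<130)&(hsv[...,1]>120)).items():
        Q=w[mm]; print(nm,mm.sum(),np.median(Q,0) if len(Q) else 0, Q.min(0) if len(Q) else 0,Q.max(0) if len(Q) else 0)
    near=(z>.02)&(x>.35)&(x<.9)
    cn,l,st,ce=cv2.connectedComponentsWithStats(((z>.015)&(z<.3)).astype(np.uint8))
    for i in range(1,cn):
        if st[i,4]>60: Q=w[l==i]; print(st[i],Q.min(0).round(3),Q.max(0).round(3))
im=cv2.imread("pics/top0.png"); cv2.imwrite("pics/tc.png",cv2.convertScaleAbs(cv2.resize(im[120:240,160:380],None,fx=3.6,fy=3.6,interpolation=2),alpha=1.8))
im=cv2.imread("pics/scene0.png"); cv2.imwrite("pics/sc.png",cv2.convertScaleAbs(cv2.resize(im[160:330,170:380],None,fx=3.5,fy=3.5,interpolation=2),alpha=1.8))
E
```

```text
top table z -0.00042549690539672724 0.0034503179583845215
[ 173  146   81   70 2771] ((0.6244619488716125, 0.17214536666870117), (0.1525879055261612, 0.2027009129524231), 14.703404426574707) 0.08570910808298904
white 167 [0.60402442 0.2194312  0.1185355 ] [0.50701922 0.19989718 0.09978054] [0.62435491 0.44809048 0.1297319 ]
blue 90 [0.6377487  0.1234026  0.11979244] [0.62229949 0.10885282 0.11030546] [0.6520262  0.13791712 0.1268116 ]
[  44   88   80   71 3407] [0.716 0.453 0.015] [0.926 0.699 0.074]
[430  98  44  32 759] [ 0.774 -0.612  0.015] [ 0.86  -0.488  0.079]
[ 173  146   81   70 3211] [0.528 0.056 0.016] [0.723 0.285 0.127]
[329 149  28  23 414] [ 0.641 -0.242  0.015] [ 0.707 -0.163  0.113]
[ 93 192  43  34 983] [0.506 0.415 0.015] [0.601 0.504 0.205]
[401 194  56  39 844] [ 0.462 -0.557  0.015] [ 0.574 -0.382  0.035]
[333 260  25  25 283] [ 0.32  -0.233  0.015] [ 0.388 -0.165  0.091]
[218 343  52  55 575] [0.068 0.018 0.145] [0.205 0.154 0.3  ]
[  27  351   88   57 3520] [-0.027  0.493  0.015] [0.133 0.74  0.091]
[239 404  30  16 125] [-0.004  0.026  0.208] [0.056 0.1   0.2
[... 483 characters left out ...]
015] [ 0.673 -1.388  0.11 ]
[216   0   9  12  83] [ 0.189 -0.597  0.227] [ 0.215 -0.576  0.27 ]
[ 359   74   84   66 3261] [-0.029 -0.116  0.015] [0.208 0.156 0.3  ]
[160 118  54  23 633] [ 0.463 -0.557  0.015] [ 0.577 -0.382  0.033]
[269 120  23  31 572] [ 0.32  -0.234  0.015] [ 0.393 -0.161  0.091]
[ 69 152  47  31 917] [ 0.777 -0.611  0.015] [ 0.864 -0.488  0.078]
[190 181  26  33 505] [ 0.642 -0.244  0.015] [ 0.709 -0.162  0.112]
[ 521  187   39   60 1594] [0.004 0.494 0.015] [0.136 0.618 0.089]
[ 270  227   97   90 4183] [0.527 0.057 0.015] [0.722 0.288 0.126]
[ 406  300   56   48 1731] [0.513 0.416 0.015] [0.601 0.511 0.205]
[364 403  40  17 361] [0.757 0.456 0.016] [0.815 0.532 0.07 ]
```

View pics/tc.png

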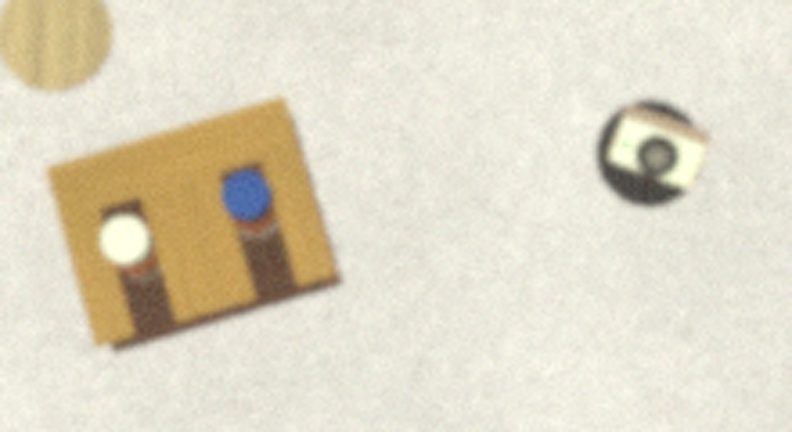

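View pics/sc.png

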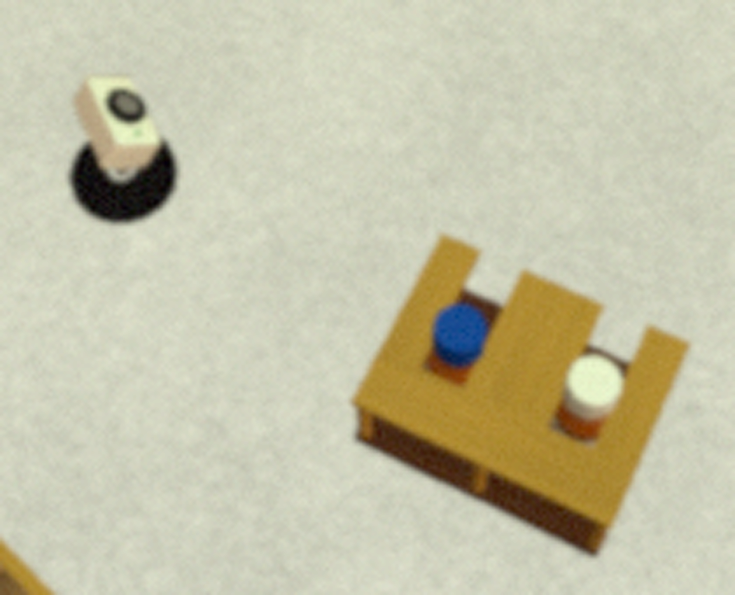

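```bash
python3 - <<'E'
from h import *
for n in("top","scene"):
    w=np.load(f"pics/{n}w.npy"); im=cv2.imread(f"pics/{n}0.png").astype(int)
    x,y,z=np.moveaxis(w,-1,0)
    # cap tops
    for nm,c in dict(white=(.606,.22),blue=(.64,.125)).items():
        m=(np.hypot(x-c[0],y-c[1])<.035)&(z>.112)&(z<.13); Q=w[m].astype(np.float32)
        print(n,nm,len(Q),cv2.minEnclosingCircle(Q[:,:2].copy()),np.median(Q[:,2]),Q.mean(0))
    m=(x>.62)&(x<.73)&(y>-.26)&(y<-.14)&(z>.055); Q=w[m]
    v,u=np.nonzero(m); print(len(Q),Q.min(0),Q.max(0))
    # RANSAC planes
    rng=np.random.default_rng(0); rem=Q.copy(); 
    for _ in range(2):
        best=None
        for i in range(3000):
            a,b,c=rem[rng.choice(len(rem),3,False)]; nn=np.cross(b-a,c-a); L=np.linalg.norm(nn)
            if L<1e-5: continue
            nn/=L; k=abs((rem-a)@nn)<.0025
            if best is None or k.sum()>best.sum(): best=k
        P=rem[best];c=P.mean(0);U,S,V=np.linalg.svd(P-c); nn=V[2]*np.sign(V[2][2])
        print(" plane",len(P),c.round(4),nn.round(3),"elev",np.degrees(np.arcsin(nn[2])).round(1),"az",np.degrees(np.arctan2(nn[1],nn[0])).round(1),"long az",np.degrees(np.arctan2(V[0][1],V[0][0])),V[0].round(3))
        uv=P-c; p2=(np.c_[uv@V[0],uv@V[1]]).astype(np.float32); print(cv2.minAreaRect(p2)); rem=rem[~best]
    # foot
    m=(np.hypot(x-.67,y+.2)<.09)&(z<.03)&(im.max(-1)<35); F=w[m]; print("foot",len(F),F.min(0),F.max(0),cv2.minEnclosingCircle(F[:,:2].astype(np.float32)))
E
```

```text
top white 143 ((0.6074315309524536, 0.21917963027954102), 0.019417230039834976) 0.11861075 [0.60666656 0.21861139 0.1188989 ]
top blue 144 ((0.6395068168640137, 0.12370739877223969), 0.019400952383875847) 0.11975038 [0.6389557  0.12334105 0.11948449]
411 [ 0.64086666 -0.24209183  0.06735667] [ 0.70654941 -0.16341613  0.11274107]
 plane 190 [ 0.6667 -0.1999  0.098 ] [-0.553  0.218  0.804] elev 53.5 az 158.5 long az -108.96852876521292 [-0.325 -0.945  0.032]
((0.0003433302044868469, 0.00016021542251110077), (0.06853575259447098, 0.04131248593330383), 3.663309097290039)
 plane 97 [ 0.6888 -0.2073  0.098 ] [ 0.724 -0.28   0.631] elev 39.1 az -21.1 long az -111.73975051545703 [-0.37  -0.929  0.013]
((0.001347605139017105, -0.0015257783234119415), (0.037791185081005096, 0.06784777343273163), 89.13246154785156)Traceback (most recent call last):
  File "<stdin>", line 24, in <module>
    return umr_minimum(a, axis, None, out, keepdims, initial, where)
ValueError: zero-size array to reduction operation minimum which has no identity
```

```bash
python3 - <<'E'
from h import *
el=np.radians(55)
from scipy.optimize import minimize
for n in("top","scene"):
    w=np.load(f"pics/{n}w.npy"); im=cv2.imread(f"pics/{n}0.png").astype(int)
    x,y,z=np.moveaxis(w,-1,0)
    for nm,c in dict(white=(.606,.22),blue=(.64,.125)).items():
        m=(np.hypot(x-c[0],y-c[1])<.035)&(z>.112)&(z<.13); Q=w[m].astype(np.float32)
        print(n,nm,len(Q),cv2.minEnclosingCircle(Q[:,:2].copy()),np.median(Q[:,2]))
    m=(x>.62)&(x<.73)&(y>-.26)&(y<-.14)&(z>.055); Q=w[m]; C=im[m]
    # for each az, front-face coordinate = max-density offset
    best=None
    for az in np.radians(np.arange(150,172,.5)):
        nn=np.array([np.cos(el)*np.cos(az),np.cos(el)*np.sin(az),np.sin(el)]); s=Q@nn
        h=np.sort(s); 
        cnt=[(np.sum(abs(s-t)<.003),t) for t in np.arange(s.min(),s.max(),.001)]
        k=max(cnt)
        if best is None or k[0]>best[0]: best=(k[0],np.degrees(az),k[1],nn)
    nn=best[3]; P=Q[abs(Q@nn-best[2])<.004]; PC=C[abs(Q@nn-best[2])<.004]
    ly=np.cross([0,0,1],nn); ly/=np.linalg.norm(ly); lx=np.cross(ly,nn)
    a=P@ly;b=P@lx
    print(n,best[:3],"ctr",nn*best[2]+ly*(a.min()+a.max())/2+lx*(b.min()+b.max())/2,np.ptp(a),np.ptp(b))
    dk=PC.max(1)<90; print("lens",dk.sum(),P[dk].mean(0) if dk.any() else 0)
    p2=np.c_[a,b].astype(np.float32); print(cv2.minAreaRect(p2))
E
```

```text
top white 143 ((0.6074315309524536, 0.21917963027954102), 0.019417230039834976) 0.11861075
top blue 144 ((0.6395068168640137, 0.12370739877223969), 0.019400952383875847) 0.11975038
top (np.int64(221), np.float64(157.5), np.float64(-0.3161887297371422)) ctr [ 0.66639002 -0.20014569  0.09872808] 0.0685009348542403 0.042312930538314864
lens 66 [ 0.66305569 -0.19947699  0.09759628]
((-0.07023866474628448, -0.623556911945343), (0.04185807704925537, 0.0685863271355629), 88.6698226928711)
scene white 197 ((0.6080569624900818, 0.2200387418270111), 0.019860107451677322) 0.1213975
scene blue 181 ((0.6401098370552063, 0.12532871961593628), 0.019222036004066467) 0.12152592
scene (np.int64(195), np.float64(154.5), np.float64(-0.31200635236185414)) ctr [ 0.66590206 -0.19727058  0.09942534] 0.07335389205845437 0.04480533728628622
lens 63 [ 0.66398934 -0.19852998  0.10125727]
((-0.10863665491342545, -0.6201847791671753), (0.04362516477704048, 0.07344770431518555), 86.47852325439453)
```

Emit:
{"method": "play_rows", "body": {
  "targets": [
    [0,0,-0.006,0.024,0.053,0.002,1],
    [0,0,-0.006,0.024,0.053,0.002,1],
    [0,0,-0.006,0.024,0.053,0.002,1],
    [0,0,-0.006,0.024,0.053,0.002,1],
    [0,0,-0.006,0.024,0.053,0.002,1],
    [0,0,-0.006,0.024,0.053,0.002,1],
    [0,0,-0.006,0.024,0.053,0.002,1],
    [0,0,-0.006,0.024,0.053,0.002,1],
    [0,0,-0.006,0.024,0.053,0.002,1],
    [0,0,-0.006,0.024,0.053,0.002,1],
    [0,0,-0.006,0.024,0.053,0.002,1],
    [0,0,0,0.024,0.053,0,1]
  ],
  "grip_force": 25
}}

```text
t: 1.65
eef_pos: [0.5082, 0.0161, 0.2569]
ee_rot: [3.136, 0.002, -2.887]
force: [1.8, -0.6, -0.5]
width: 0.0877
```

Emit:
{"method": "play_rows", "body": {
  "targets": [
    [0,0,0,0.024,0.048,-0.01,1],
    [0,0,0,0.024,0.048,-0.01,1],
    [0,0,0,0.024,0.048,-0.01,1],
    [0,0,0,0.018,0.04,0,1],
    [0,0,0.005,0.008,0.015,0,1],
    [0,0,0,0,0,0,1]
  ]
}}

```text
t: 2.4
eef_pos: [0.6084, 0.2257, 0.2236]
ee_rot: [3.137, -0.001, -2.877]
force: [-0.2, 0.1, -1.6]
width: 0.0876
```

```bash
python3 - <<'E'
from h import *
from scipy.spatial.transform import Rotation as R
s=get_state(); im,d=grab_frame("wrist"); cv2.imwrite("pics/w1.png",im)
T=np.eye(4);T[:3,:3]=R.from_euler("xyz",s["ee_rot"]).as_matrix();T[:3,3]=s["eef_pos"]; print(s["t"],s["eef_pos"],s["ee_rot"],s["q"].round(2))
w=cloud("wrist",d,T@np.array(camera_params("wrist")["hand_eye"])); np.save("pics/w1w.npy",w)
x,y,z=np.moveaxis(w,-1,0)
m=(np.hypot(x-.607,y-.22)<.035)&(z>.112)&(z<.13);Q=w[m].astype(np.float32); v,u=np.nonzero(m)
print(len(Q),cv2.minEnclosingCircle(Q[:,:2].copy()) if len(Q) else 0,u.mean(),v.mean(),np.median(Q[:,2]))
m=(z>.08)&(z<.095)&(np.hypot(x-.62,y-.17)<.2); print(m.sum(),np.median(z[m]))
E
```

```text
2.4 [0.60842291 0.22568467 0.22360142] [ 3.13746734e+00 -7.25693939e-04 -2.87682509e+00] [ 0.65  0.33 -0.07 -0.   -1.18 -1.96]
1763 ((0.6056169867515564, 0.22068701684474945), 0.019786205142736435) 280.42257515598413 204.81452070334657 0.12021146
24195 0.08679644655594726
```

View pics/w1.png

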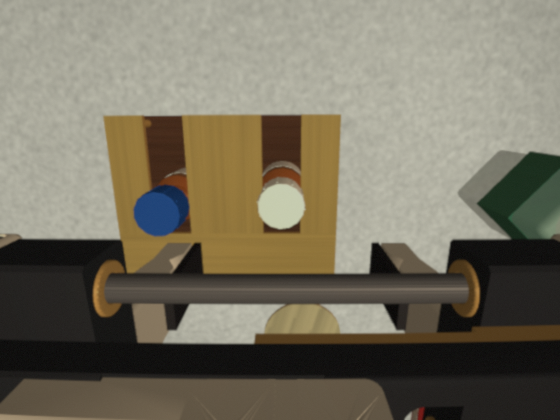

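The wrist view shows the white cap at px (281,207), centred between the fingers, with its slot running straight up the image. The measurement (0.606, 0.2205, top at 0.120) agrees with the fixed cameras, so I'll descend.

Emit:
{"method": "play_rows", "body": {
  "targets": [
    [0.004,0,0,-0.001,-0.005,-0.03,1],
    [0,0,0,0,0,-0.035,1],
    [0,0,0,0,0,-0.03,1],
    [0,0,0,0,0,-0.01,1],
    [0,0,0,0,0,0,1]
  ]
}}

```text
t: 3.08
eef_pos: [0.6061, 0.2142, 0.1203]
ee_rot: [3.132, 0.005, -2.882]
force: [-0.4, 0.3, 0.2]
width: 0.0877
```

Emit:
{"method": "play_rows", "body": {
  "targets": [
    [0.008,-0.004,0,0,0.006,-0.008,1],
    [0,0,0,0,0,-0.006,1],
    [0,0,0,0,0,0,1]
  ]
}}

```text
t: 3.45
eef_pos: [0.6074, 0.221, 0.1086]
ee_rot: [3.124, 0.015, -2.882]
force: [0.6, -0.7, 0.5]
width: 0.0876
```

Emit:
{"method": "play_rows", "body": {
  "targets": [
    [-0.021,0.01,0,-0.001,0,-0.004,1],
    [0,0,0,0,0,0,1]
  ]
}}

```text
t: 3.7
eef_pos: [0.6067, 0.2213, 0.1048]
ee_rot: [-3.141, 0.0, -2.882]
force: [0.5, 0.7, -0.4]
width: 0.0876
```

Emit:
{"method": "play_rows", "body": {
  "targets": [
    [0,0,0,0,0,0,0],
    [0,0,0,0,0,0,0],
    [0,0,0,0,0,0,0],
    [0,0,0,0,0,0,0],
    [0,0,0,0,0,0,0],
    [0,0,0,0,0,0,0]
  ],
  "grip_force": 25
}}

```text
t: 4.45
eef_pos: [0.6068, 0.2214, 0.1051]
ee_rot: [-3.141, 0.0, -2.882]
force: [0.2, -0.3, -0.4]
width: 0.0373
```

Emit:
{"method": "play_rows", "body": {
  "targets": [
    [0,0,0,0,0,0.003,0],
    [0,0,0,-0.01,-0.0027,0,0],
    [0,0,0,-0.014,-0.0038,0,0],
    [0,0,0,0,0,0,0]
  ]
}}

```text
t: 4.95
eef_pos: [0.5803, 0.2141, 0.1079]
ee_rot: [-3.141, -0.001, -2.882]
force: [-0.0, -1.1, -0.3]
width: 0.0376
```

Emit:
{"method": "play_rows", "body": {
  "targets": [
    [0,0,0,-0.018,-0.0048,0,0],
    [0,0,0,-0.022,-0.0058,0,0],
    [0,0,0,-0.022,-0.0058,0,0],
    [0,0,0,-0.022,-0.0058,0,0],
    [0,0,0,-0.008,-0.002,0,0],
    [0,0,0,0,0,0,0]
  ]
}}

```text
t: 5.7
eef_pos: [0.4858, 0.1895, 0.109]
ee_rot: [-3.141, 0.002, -2.88]
force: [0.5, 0.4, -0.4]
width: 0.0377
```

```bash
python3 - <<'E'
from h import *
s=get_state(); print(s["eef_pos"],s["q"].round(2))
im,d=grab_frame("scene"); cv2.imwrite("pics/s2.png",cv2.convertScaleAbs(cv2.resize(im[160:330,170:380],None,fx=3.5,fy=3.5,interpolation=2),alpha=1.8))
E
```

```text
[0.4858045  0.18951401 0.10896687] [ 0.75  0.23 -0.5   0.   -0.84 -2.06]
```

View pics/s2.png

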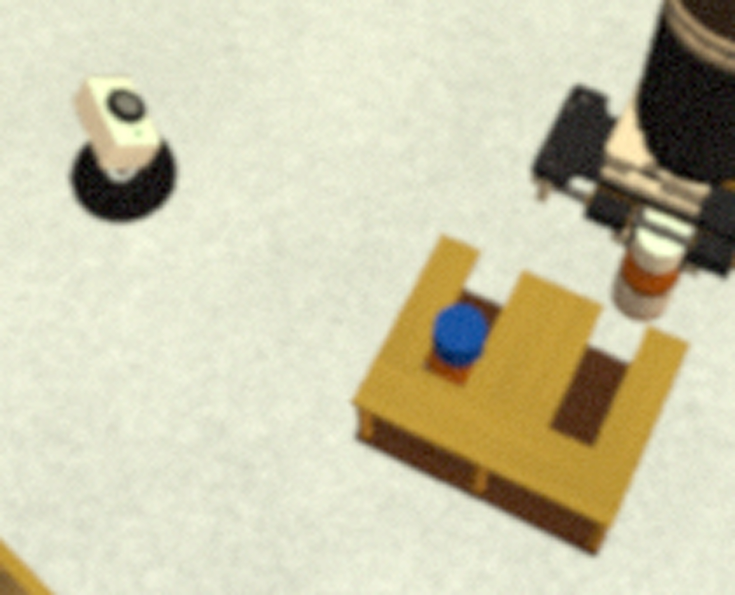

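The bottle is out of the lane and held upright by the cap, at crop px (645,260). The blue bottle and the camera haven't moved. Next I'll lift it and compute the turn to the display pose.

```bash
cat > goal.py <<'E'
from h import *
from scipy.spatial.transform import Rotation as R
az,el=np.radians(158.5),np.radians(55)
D=np.array([np.cos(el)*np.cos(az),np.cos(el)*np.sin(az),np.sin(el)]); L=np.array([.664,-.199,.1])
tz=-D; ty=np.array([np.cos(az-np.pi/2),np.sin(az-np.pi/2),0]); G=R.from_matrix(np.c_[np.cross(ty,tz),ty,tz])
def todo(dist,off=.094):
    s=get_state(); c=R.from_euler("xyz",s["ee_rot"]); print("rot",(G*c.inv()).as_rotvec().round(3),"shift",(L+(dist+off)*D-s["eef_pos"]).round(4),"t",s["t"],"q",s["q"].round(2),s["width"])
E
python3 -c "
from goal import *
todo(.16);todo(.1)"
```

```text
rot [-0.035 -0.618 -0.616] shift [ 0.0423 -0.3353  0.1991] t 5.75 q [ 0.75  0.23 -0.5   0.   -0.84 -2.06] 0.03734716736038018
rot [-0.035 -0.618 -0.616] shift [ 0.0743 -0.3479  0.15  ] t 5.75 q [ 0.75  0.23 -0.5   0.   -0.84 -2.06] 0.03734716736038018
```

Emit:
{"method": "play_rows", "body": {
  "targets": [
    [0,0,0,-0.004,0,0.03,0],
    [0,0,0,0,0,0.05,0],
    [0,0,0,0,0,0.05,0],
    [0,0,0,0,0,0.05,0],
    [0,0,0,0,0,0.02,0]
  ]
}}

```text
t: 6.38
eef_pos: [0.4843, 0.1896, 0.3136]
ee_rot: [-3.139, -0.0, -2.881]
force: [-0.4, 0.1, -1.3]
width: 0.0374
```

```bash
python3 -c "
from goal import *
todo(.16);todo(.1)"
```

```text
rot [-0.033 -0.62  -0.615] shift [ 0.0442 -0.3352 -0.0056] t 6.375 q [ 0.75  0.06 -0.2   0.   -1.31 -2.06] 0.0373759951882827
rot [-0.033 -0.62  -0.615] shift [ 0.0762 -0.3478 -0.0547] t 6.375 q [ 0.75  0.06 -0.2   0.   -1.31 -2.06] 0.0373759951882827
```

Emit:
{"method": "play_rows", "body": {
  "targets": [
    [-0.003,-0.056,-0.056,0.004,-0.0305,0.002,0],
    [-0.003,-0.056,-0.056,0.004,-0.0305,0.002,0],
    [-0.003,-0.056,-0.056,0.004,-0.0305,0,0],
    [-0.003,-0.056,-0.056,0.004,-0.0305,0,0],
    [-0.003,-0.056,-0.056,0.004,-0.0305,0,0],
    [-0.003,-0.056,-0.056,0.004,-0.0305,0,0],
    [-0.003,-0.056,-0.056,0.004,-0.0305,0,0],
    [-0.003,-0.056,-0.056,0.004,-0.0305,0,0],
    [-0.003,-0.056,-0.056,0.004,-0.0305,0,0],
    [-0.003,-0.056,-0.056,0.004,-0.0305,0,0],
    [-0.003,-0.056,-0.056,0.004,-0.0305,0,0],
    [0,0,0,0,0,0,0]
  ]
}}

```text
t: 7.88
eef_pos: [0.5375, -0.1535, 0.3241]
ee_rot: [3.132, 0.633, 2.74]
force: [-0.5, -0.4, -0.9]
width: 0.0375
```

```bash
python3 -c "
from goal import *
todo(.16);todo(.1)
im,d=grab_frame('scene'); cv2.imwrite('pics/s3.png',cv2.convertScaleAbs(cv2.resize(im[100:270,130:340],None,fx=3.5,fy=3.5,interpolation=2),alpha=1.8)); np.save('pics/s3w.npy',cloud('scene',d))"
```

```text
rot [0.001 0.023 0.021] shift [-0.009   0.0079 -0.0161] t 7.875 q [ 0.22 -0.23 -0.85  0.73 -0.53 -2.75] 0.03753388977477815
rot [0.001 0.023 0.021] shift [ 0.023  -0.0047 -0.0652] t 7.875 q [ 0.22 -0.23 -0.85  0.73 -0.53 -2.75] 0.03753388977477815
```

View pics/s3.png

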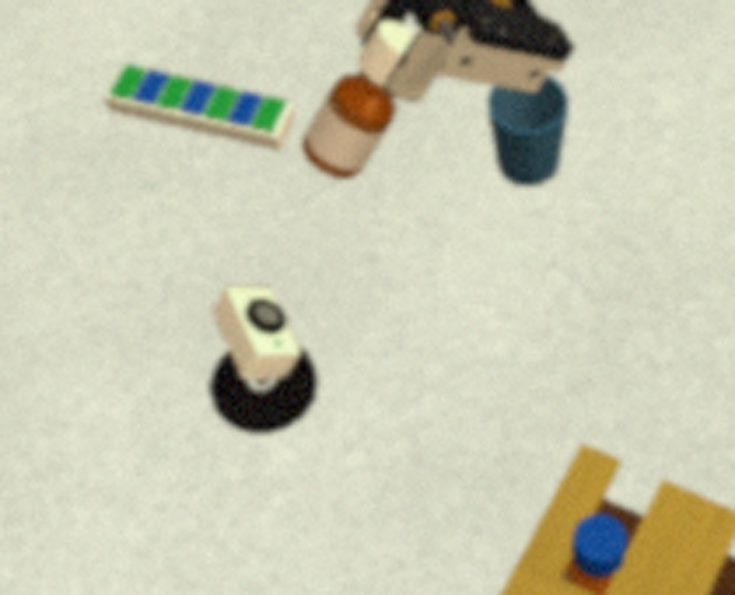

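Emit:
{"method": "play_rows", "body": {
  "targets": [
    [0,0.01,0.01,0.005,-0.001,-0.012,0],
    [0,0.01,0.01,0.006,-0.001,-0.015,0],
    [0,0,0,0.006,-0.001,-0.015,0],
    [0,0,0,0.004,-0.001,-0.012,0],
    [0,0,0,0,0,0,0]
  ]
}}

```text
t: 8.55
eef_pos: [0.5646, -0.1523, 0.2692]
ee_rot: [3.141, 0.612, 2.778]
force: [0.6, -1.0, -0.7]
width: 0.0374
```

```bash
python3 -c "
from goal import *
todo(.1)
for n in('scene','top'):
  im,d=grab_frame(n); np.save(f'pics/{n}4w.npy',cloud(n,d)); cv2.imwrite(f'pics/{n}4.png',im)
  a=(slice(100,270),slice(130,340)) if n=='scene' else (slice(120,290),slice(260,470))
  cv2.imwrite(f'pics/{n}4c.png',cv2.convertScaleAbs(cv2.resize(im[a],None,fx=3.5,fy=3.5,interpolation=2),alpha=1.8))"
```

```text
rot [ 0.     0.002 -0.012] shift [-0.0041 -0.0059 -0.0103] t 8.55 q [ 0.11 -0.13 -0.92  0.91 -0.34 -2.85] 0.037415295372634993
```

View pics/scene4c.png

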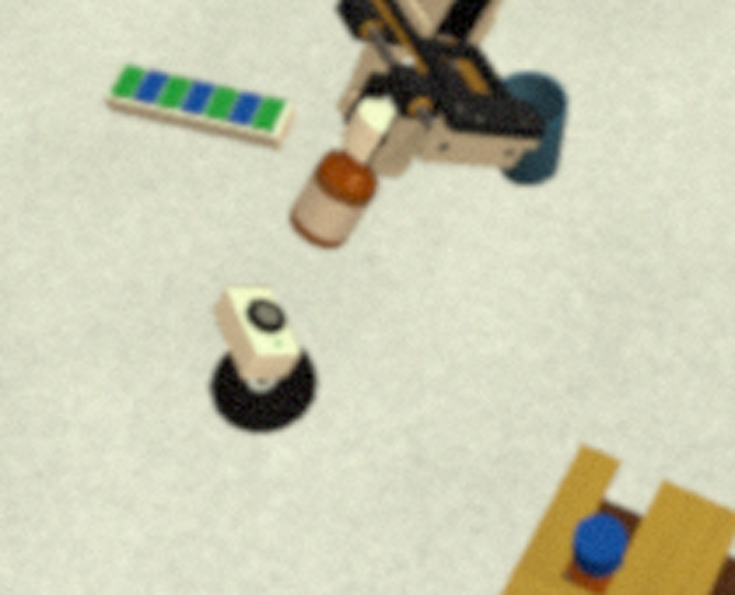

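View pics/top4c.png

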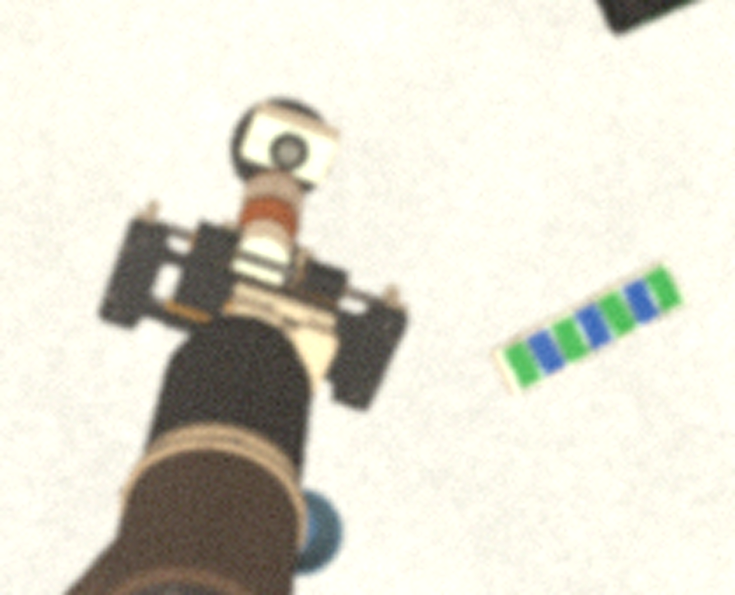

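Emit:
{"method": "play_rows", "body": {
  "targets": [
    [0,0,-0.005,-0.001,-0.003,-0.005,0],
    [0,0,-0.003,-0.001,-0.002,-0.004,0],
    [0,0,0,0,0,0,0]
  ]
}}

```text
t: 9.02
eef_pos: [0.5635, -0.1566, 0.2627]
ee_rot: [3.139, 0.616, 2.769]
force: [-1.0, 0.5, -0.1]
width: 0.0374
```

```bash
python3 - <<'E'
from goal import *
todo(.1)
from scipy.optimize import least_squares
s=get_state(); c=R.from_euler("xyz",s["ee_rot"]).as_matrix(); a0=-c[:,2]; base0=s["eef_pos"]+.094*c[:,2]
for n in("scene","top"):
    im,d=grab_frame(n); w=cloud(n,d)
    r=w-base0; h=r@a0; rad=np.linalg.norm(r-h[...,None]*a0,axis=-1)
    m=(h>.006)&(h<.050)&(rad<.034); P=w[m]
    # fit cylinder r=.023: axis point p (at base0 plane) and direction
    e1=np.cross(a0,[0,0,1]);e1/=np.linalg.norm(e1);e2=np.cross(a0,e1)
    def f(p):
        ax=a0+p[2]*e1+p[3]*e2; ax/=np.linalg.norm(ax); q=P-(base0+p[0]*e1+p[1]*e2)
        return np.linalg.norm(np.cross(q,ax),axis=1)-.023
    o=least_squares(f,[0,0,0,0],loss="soft_l1",f_scale=.002)
    ax=a0+o.x[2]*e1+o.x[3]*e2; ax/=np.linalg.norm(ax); b=base0+o.x[0]*e1+o.x[1]*e2
    q=w-b;hh=q@ax; rr=np.linalg.norm(q-hh[...,None]*ax,axis=-1); k=(rr<.026)&(hh<.06)&(hh>-.03)
    print(n,len(P),"off mm",(o.x[:2]*1e3).round(1),"tilt",o.x[2:].round(3),"rms",np.sqrt(np.mean(o.fun**2)).round(4),"lowest h",np.percentile(hh[k],[0,2]).round(4))
    bb=b+0*ax; v=bb-L; print("  base in head: z",(v@D).round(4),"lateral",np.linalg.norm(v-(v@D)*D).round(4),"angle",np.arccos(ax@D).round(3))
v=base0-L; print("by kinematics z",v@D,"lat",np.linalg.norm(v-(v@D)*D),"ang",np.arccos(a0@D),s["qd"].round(4))
x,y,z=np.moveaxis(w,-1,0)
for nm,cc in dict(blue=(.64,.125)).items():
    m=(np.hypot(x-cc[0],y-cc[1])<.035)&(z>.112)&(z<.13);Q=w[m].astype(np.float32); print(nm,len(Q),cv2.minEnclosingCircle(Q[:,:2].copy()))
E
```

```text
rot [-0.     0.006 -0.005] shift [-0.003  -0.0016 -0.0038] t 9.025 q [ 0.07 -0.12 -0.95  0.98 -0.3  -2.9 ] 0.037391142955649645
scene 259 off mm [-1.  -1.9] tilt [-0.016  0.001] rms 0.0013 lowest h [-0.001   0.0023]
  base in head: z 0.1019 lateral 0.0067 angle 0.021
top 134 off mm [-2.8 -1.6] tilt [0.005 0.021] rms 0.001 lowest h [-0.0001  0.0025]
  base in head: z 0.1019 lateral 0.0062 angle 0.027
by kinematics z 0.10186616234188557 lat 0.005419556761013888 ang 0.007256442025574318 [ 0.0022 -0.0045  0.005  -0.0042 -0.0026  0.0032]
blue 146 ((0.6392102837562561, 0.12369132041931152), 0.01917075924575329)
```

Emit:
{"method": "play_rows", "body": {
  "targets": [
    [0,0,0,0,0,0,0],
    [0,0,0,0,0,0,0]
  ]
}}

```text
t: 9.38
eef_pos: [0.5638, -0.1566, 0.2636]
ee_rot: [3.138, 0.618, 2.769]
force: [0.3, 0.1, -0.5]
width: 0.0373
```

```bash
python3 -c "
from goal import *
todo(.1); print(get_state()['qd'].round(4)); print(job_done())"
```

```text
rot [-0.     0.007 -0.004] shift [-0.0034 -0.0016 -0.0047] t 9.375 q [ 0.08 -0.12 -0.95  0.97 -0.3  -2.9 ] 0.0372968705386321
[ 0.0008 -0.0015 -0.0002 -0.0032  0.0007  0.0019]
the job is handed in; nothing more can be done
None
```

I gripped the white-capped bottle by its cap, lifted it about 3 mm and slid it about 125 mm out of the front of its lane. It is now held in the air with its underside facing the lens. I handed the job in at about 9.4 s, and no verdict was reported.

**Pose:** My last fits of the bottle in both fixed camera views agreed with the arm's own position. The underside is about 102 mm from the lens, 5–7 mm off its axis, and tilted 0.03 rad or less. It drifted about 1 mm in the last two rest rows before I handed in.

**Hold:** The fingers still read 37.3 mm on the 38 mm cap with a 25 N grip set, and the joints were practically at rest (0.003 rad/s or less).

**Bystanders:** The blue-capped bottle measured within 1 mm of its starting position. The camera, tumbler and pill organiser looked unmoved in the pictures, but I did not measure them again. I also did not check the square glass bottle again, though the arm stayed well away from it.

No check failed. The last adjustment stopped about 6 mm short of the exact target, which I left because it was well within tolerance and joints 3, 5 and 6 were getting close to their limits.

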